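Set the kiln control by counting dial clicks and switch it on

ROBOT

A 6-joint arm with a two-finger parallel gripper is mounted at the origin on a cart in front of the work surface, level with it; the furniture and walls round the work are solid. World frame = base frame: x ahead of the robot, y to its left, z up, the work surface at z = 0. Lengths are in mm, angles in rad, forces in N, time in s.
With the tool pointing down it reaches from about 375 to 925 mm from the base axis. Payload 5.7 kg.
Tool frame: the origin (TCP) lies at the very end of the fingers, on their centre line; the grasp point (between the pads) lies r.grip_point_offset behind it (r.grip_point_offset is the distance from the TCP to the grasp point, in mm); z points along the fingers, y is the line along which they close (so a half turn about z gives the same grasp; the last joint's range is limited). The gripper opens to 88 mm and grips with 3 to 60 N. Pads are 20 mm wide; open, the fingers measure 115 mm over their backs; the gripper's body (75 mm by 178 mm) begins 61 mm behind the grasp point.
Start: joints at [-1.413, 0.359, 1.51, -0, 1.272, -0.115], TCP at [161.642, -577.78, 188.723] pointing down, gripper open.
Joint ranges: [-2.97, 2.97], [-1.01, 2.36], [0.21, 2.38], [-0.96, 4.11], [0.2, 2.71], [-2.98, 2.98]. Speed limits (rad/s): [2.39, 2.39, 3.14, 3.14, 3.14, 3.14].

INTERFACE

Orientations are given as a unit quaternion [x, y, z, w].
In Python, from workcell import r gives the robot as it stands.
- The arm moves only by the shell command python3 -m crank 'ROWS' [FORCE]. ROWS is JSON, a list of rows, each a list of 5 numbers: the shift along the tool's x, y, z in m, then the turn about the tool's z in rad, then the opening in per cent of the stroke, from 0 (shut) to 100 (fully open). A call has 1 to 20 rows; each row is the pose to reach, as a shift and turn from the pose commanded when the call began, along the tool's axes at that moment; what a row does not reach only later rows make up. A row lasts 1/8 s, in which the tool goes at most 62.5 mm and 10.7 degrees, less where a joint would pass 70% of its speed; a pose out of reach is approached as far as the arm can. A call with a gripper value outside its range is refused whole. The fingers move at their own pace and stop on an object; FORCE is the grip in N (left out, the last holds). Time passes only in rows, so rows that repeat a pose let the fingers close. It gives the time, the measured TCP pose, the force, the opening and the grip force at its end, in the units of the state.
- r.observe(): the state, without advancing time (a new reading comes with each control period).
- r.snapshot(name): name is "scene" or "top"; returns a dict with "image" (420x560x3 uint8, red, green, blue), "range_z" (420x560 float32, mm along the optical axis (not along the pixel's ray), 0 where there is no reading), "fx", "fy", "cx", "cy" (pixels), "R" (3x3) and "t" (3): a world point X has camera coordinates R X + t. Camera axes: x right, y down, z forward; pixel columns grow to the right and rows downward; lengths in mm; the calibration is good to about 2 mm. A picture is of the moment at which its call begins.
- r.hand_in(): hands the job in; it is judged then, once.
Trained networks look in a picture, given as the dict that the camera call returned (one of the last four; its "shot" number tells which), for a name from the list of things; names that differ only in an ending like _2 or _b are one class to them, and where a whole thing is asked for, a point or a joint stands for the part that bears it (a point fixed in the world has none). Each returns a list of dicts, best first, with "conf" (0 to 1); they miss things now and then, are a little off and sometimes report something else, mostly with a low value. They report only what shows in the picture. A call takes as long as a camera call.
- r.spot_in(query, picture): "extent" ([left, top, width, height] in pixels, round what is visible of it).
- r.trace(query, picture): "region" (420x560 bool, what is visible of it) and "extent" ([left, top, width, height] in pixels, round what is visible of it).
- r.place_of(query, picture): "xy" ([column, row] in pixels: a listed point, or the origin of a listed thing).
The state is a dict: "clock": time; "joint_pos": joint angles; "qvel": joint speeds; "tau": joint torques, N m; "ee_pos": TCP position; "tool_rot": TCP orientation; "force": force on the tool from outside, world axes, zero at the start; "wrist_torque": the same for the moment, N m; "grip_width": opening from 0.0 (shut) to 1.0 (fully open); "grip_force": force on a finger pad.
Only numpy, scipy, OpenCV 4.12 (cv2) and the standard library are available. Lean on these libraries where they do the work, as an engineer would, in place of code of your own. Each camera call takes 0.05 s, during which the arm holds its last target. There are 200 camera calls.

TASK

Set the kiln control box on the bench: push the press-and-turn dial in until you feel it turn freely (pushed in further it locks again), turn it anticlockwise until you feel it meet its stop, then clockwise exactly four clicks, and let it spring up. Only then switch on the toggle beside it by tipping it over to the far side. Feel your way: never push the dial in to the bottom and do not strain it against its stop.

Things in the scene. Friction and masses are not known exactly. Their poses are not given: they have to be found in the camera images.
- control_box: fixed grey sheet-metal case, 110 x 200 x 45 mm (x, y, z); origin in the middle of its underside, on the bench. x points from its near long side (with louvres) to its far long side, z up. The dial's axis is at y = +45 mm, the toggle at y = -60 mm, both at x = 0; nothing else stands on it
- dial_axis (a point): point on the dial's axis at the case's top face, same axes as the case. Black knob above it: round skirt 52 mm across and 6 mm thick, on it a straight grip bar 46 long, 13 wide, 13 mm high. The knob's height on its shaft varies: skirt top 19 to 29 mm above this point, to be felt for. The bar lies along (cos a, sin a) of this frame, a = 0.7 - dial
- dial (a joint): dial angle in rad, growing clockwise seen from above; 0 is the off click just before the stop, the n-th click after it is at 0.349 n (20 degrees each); it starts on click 2, 3 or 4. No scale. Locked (0.07 rad of play, then about 10 N m per rad) unless pressed to its free depth; there it takes 0.1 to 0.3 N m to leave a click, then it snaps into the next
- dial_stop (a joint): how far the spring stop of the dial is pushed back, in rad: 0 untouched, negative when pushed. The dial meets it at -0.04 rad; it resists with 0.25 N m and 2.5 N m more per rad, on top of the pull of the click. Beyond -0.16 (about 0.65 N m) it is strained
- dial_press (a joint): how far the dial is pressed down, in m, 0 up; spring of 5 N at the start and 1.2 N per mm. It turns freely only in a band about 0.003 wide, whose middle lies between 0.0029 and 0.0079, different each time: to be felt for by pressing slowly with a light turn (0.35 N m) on it; above and below it is locked. Over 0.0105 (17.5 N) counts as the bottom. Let go on a click, it springs up
- toggle_tip (a point): centre of the 11 mm ball end of the steel toggle on the case, 105 mm to the -y side of the dial's axis: a 7 mm rod, 38 mm from its pivot (51 mm above the bench) to this point. Off, it leans 0.45 rad to the near side (-x of the case); it is tipped over towards +x of the case
- toggle (a joint): angle of the toggle in rad: 0 off (near side), 0.9 on (far side); friction 0.09 N m, it stays where it is left

How it is judged (in metres and radians):
On the way, in this order (a step that is already met when the one before it is completed fails the run):
1. the dial is turned back until it meets its spring stop, the toggle still off (value of joint dial_stop below -0.005 rad and value of joint toggle below 0.25 rad), for 0.1 s.
2. the dial stands on the fourth click from the stop and has sprung up, the toggle still off (value of joint dial between 1.276 and 1.516 rad and value of joint dial_press below 0.002 m and value of joint toggle below 0.25 rad), for 0.2 s.
At the end, for the whole second after the job is handed in: the dial stands on the fourth click from its stop (1.396 rad, within 0.12 rad), sprung up (pressed less than 2 mm), and the toggle is tipped to the far side (beyond 0.7 rad) (value of joint dial between 1.276 and 1.516 rad and value of joint dial_press below 0.002 m and value of joint toggle above 0.7 rad); the robot touches nothing.
It fails at once if the dial is pushed in to the bottom (over 10.5 mm, 17.5 N) (value of joint dial_press above 0.0105 m).
It fails at once if the dial's stop is strained (pushed back beyond 0.16 rad) (value of joint dial_stop below -0.16 rad).
It also fails if it takes over 72 s, if anything falls off the work surface, if the arm or the gripper's body presses on something with over 40 N, if the wrist force passes 120 N, or if a joint passes its speed limit or range.

## Working session

There is one attempt and no reset: what is moved stays moved. The work goes in short steps, Python scripts to look and compute and a shell command to move; the robot and the scene stay as the last step left them, time stands still between calls to the robot, and variables do not carry over. Pictures are saved under pics/ and viewed, at most 10 in all, crops included, and the job is handed in when it is done.

```bash
mkdir -p pics; ls; cat > h.py <<'E'
import numpy as np, cv2
from workcell import r
def world(s,u,v,z=None):
    "pixel -> world; by range if z None, else on plane z"
    d=np.array([(u-s['cx'])/s['fx'],(v-s['cy'])/s['fy'],1.0]); R=np.array(s['R']);t=np.array(s['t'])
    if z is None:
        return R.T@(d*s['range_z'][int(round(v)),int(round(u))]-t)
    o=-R.T@t; w=R.T@d
    return o+w*(z-o[2])/w[2]
def save(s,n): cv2.imwrite('pics/'+n,cv2.cvtColor(np.ascontiguousarray(s['image']),cv2.COLOR_RGB2BGR))
E
python3 - <<'E'
from h import *
print(r.observe(), r.grip_point_offset)
for n in('top','scene'):
    s=r.snapshot(n); save(s,n+'1.png'); print(n,s['fx'],'cam',-np.array(s['R']).T@s['t'])
    for q,z in(('control_box',0),('dial_axis',45),('toggle_tip',85)):
        for d in r.place_of(q,s)[:2]: print(q,d['conf'],np.round(d['xy'],1),world(s,*d['xy'],z).round(1))
    for q in ('control_box','dial','toggle'):
        for d in r.spot_in(q,s)[:2]: print(q,d['conf'],d['extent'])
E
```

```text
pics
{'clock': 0.0, 'joint_pos': array([-1.41312081e+00,  3.59483125e-01,  1.51141550e+00, -3.94613896e-05,
        1.27252017e+00, -1.15094038e-01]), 'qvel': array([-2.13272932e-04,  8.19429270e-04, -1.32625617e-03, -9.36101341e-05,
        1.68515960e-03,  1.57091897e-03]), 'tau': array([ 9.07870208e-05, -5.15376198e+01, -2.70722526e+01,  6.72670151e-02,
        3.47825582e-02, -1.51852842e-04]), 'ee_pos': array([ 161.50141828, -577.07248769,  187.92913832]), 'tool_rot': array([ 9.90712799e-01,  1.35968067e-01, -3.82883285e-05, -9.12459739e-04]), 'force': array([-0.04569467,  0.2161544 , -0.46661207]), 'wrist_torque': array([0.03754747, 0.00339031, 0.01222359]), 'grip_force': 0.0, 'grip_width': 0.9983225361321066} 18.700000000000003
top 455.6388846529656 cam [450.07417646  29.5799609  938.84249361]
control_box 0.9 [281.7 214.7] [563.7   0.8   0. ]
dial_axis 0.8 [259.  215.6] [557.2  47.   45. ]
toggle_tip 0.43 [316.  214.4] [552.9 -61.6  85. ]
control_box 0.74 [231.8, 178.0, 104.5, 71.9]
dial 0.85 [249.2, 202.3, 26.5, 22.0]
toggle 0.41 [311.5, 211.5, 9.8, 4.7]
toggle 0.15 [230.1, 175.6, 106.0, 71.0]
scene 490.3501203341553 cam [ 287.44803042 -471.19435927  741.24204644]
control_box 0.76 [289.4 234.2] [556.8   2.5   0. ]
dial_axis 0.78 [275.  200.2] [557.   55.1  45. ]
toggle_tip 0.46 [303.3 229.3] [551.  -54.9  85. ]
control_box 0.96 [235.4, 176.7, 114.1, 103.9]
dial 0.71 [260.5, 178.0, 31.0, 30.8]
toggle 0.56 [303.2, 224.8, 10.7, 14.7]
```

```bash
python3 - <<'E'
from h import *
s=r.snapshot('top'); im=cv2.cvtColor(np.ascontiguousarray(s['image']),cv2.COLOR_RGB2BGR)
c=cv2.resize(im[165:265,215:355],None,fx=5.5,fy=5.5,interpolation=cv2.INTER_CUBIC); cv2.imwrite('pics/c1.png',c)
# point cloud of the box region, top face
v,u=np.mgrid[165:265,215:355]; P=np.array([world(s,a,b) for a,b in zip(u.ravel(),v.ravel())])
g=im[165:265,215:355].reshape(-1,3).max(1)
top=(abs(P[:,2]-45)<6)
print(np.histogram(P[:,2],bins=[-20,-5,5,20,38,42,46,50,56,62,68,74,80,86,92,100]))
rc=cv2.minAreaRect(P[top|((P[:,2]>50)&(P[:,2]<100))][:,:2].astype(np.float32)); print('box',rc)
for lo,hi in((60,71),(71,79),(79,100)):
    m=(P[:,2]>lo)&(P[:,2]<hi); print(lo,hi,m.sum(),P[m].mean(0) if m.any() else '', cv2.minAreaRect(P[m][:,:2].astype(np.float32)) if m.sum()>3 else '')
print(np.median(P[top][:,2]))
E
```

```text
(array([  12, 7804,  505,  100,  150, 3289, 1414,   32,    6,   10,  391,
         34,  149,   36,    3]), array([-20,  -5,   5,  20,  38,  42,  46,  50,  56,  62,  68,  74,  80,
        86,  92, 100]))
box ((561.970703125, 2.26531982421875), (110.245361328125, 199.8158721923828), 7.2360944747924805)
60 71 174 [556.80195009  42.33720781  69.61729837] ((550.6400146484375, 7.573371887207031), (131.2906951904297, 50.25621795654297), 83.58087158203125)
71 79 261 [554.88159972  43.37142951  72.51731678] ((566.929931640625, 8.711860656738281), (51.537296295166016, 130.87203979492188), 15.711159706115723)
79 100 191 [555.3230438   32.48935643  84.72284997] ((560.896240234375, 1.6725349426269531), (39.221961975097656, 127.1510238647461), 6.229767799377441)
45.12674343725984
```

View pics/c1.png

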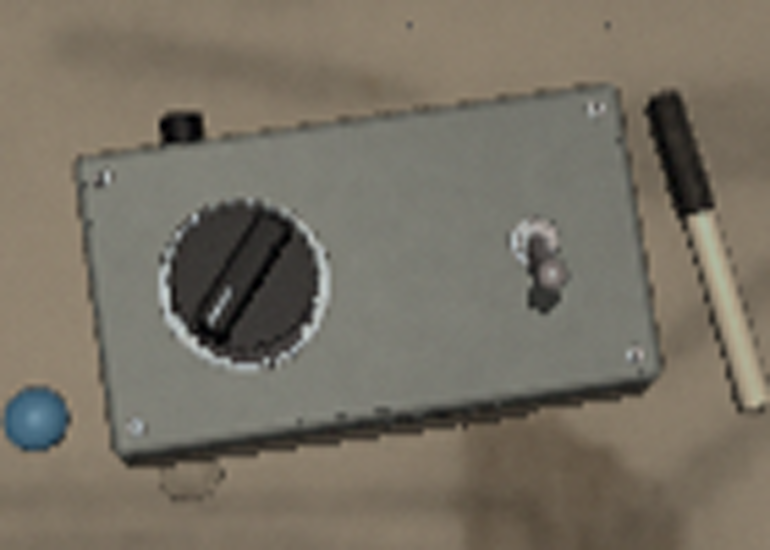

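View pics/scene1.png

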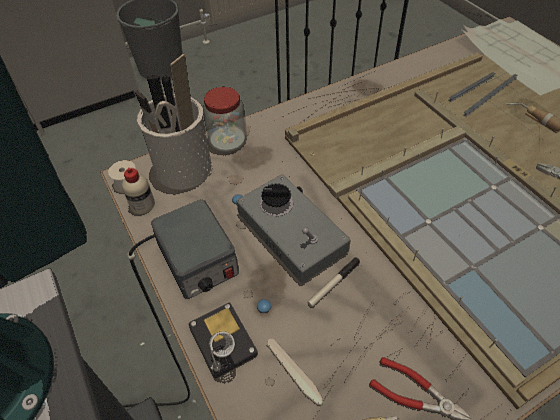

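The top-view crop shows the dial at crop (245,283) with its bar from lower left to upper right. The bar's angle in the case frame is about -0.70, so the dial is on click 4. The toggle ball is at (550,272), leaning to the near side. In the scene view the pen cup at (175,140) stands beyond the dial. Next I refine the dial centre and check clearances.

```bash
cat >> h.py <<'E'
def cloud(s):
    v,u=np.mgrid[0:420,0:560]; z=s['range_z']; R=np.array(s['R'])
    C=np.stack([(u-s['cx'])/s['fx']*z,(v-s['cy'])/s['fy']*z,z],-1)-np.array(s['t'])
    return C@R, z>0
def totool(dw):
    from scipy.spatial.transform import Rotation as Ro
    return Ro.from_quat(r.observe()['tool_rot']).inv().apply(dw)
E
python3 - <<'E'
from h import *
for n in('top','scene'):
    s=r.snapshot(n); P,ok=cloud(s); d=np.hypot(P[...,0]-556.3,P[...,1]-46.9)
    m=ok&(d<45)&(P[...,2]>62); Q=P[m]
    print(n,m.sum(),'circle',cv2.minEnclosingCircle(Q[:,:2].astype(np.float32)),'mean',Q.mean(0))
    k=Q[:,2]<78; print(' skirt z',np.median(Q[k][:,2]), 'bar z',np.median(Q[Q[:,2]>82][:,2]))
    b=Q[Q[:,2]>82]; print(' bar',b.mean(0),cv2.minAreaRect(b[:,:2].astype(np.float32)),cv2.fitLine(b[:,:2].astype(np.float32),2,0,.01,.01).ravel())
    t=P[ok&(np.hypot(P[...,0]-552,P[...,1]+60)<25)&(P[...,2]>65)]; print(' toggle',t.mean(0),t[:,2].max(),len(t))
    for lo,hi in((60,130),(130,200),(200,300)):
        w=P[ok&(d>lo)&(d<hi)]; w=w[np.argsort(w[:,2])[-20:]]; print(lo,hi,np.median(w,0).round())
print(totool([556.3-161.6,46.9+577.8,0]))
E
```

```text
top 582 circle ((556.3571166992188, 46.73701095581055), 26.99592399597168) mean [555.50586726  46.75114328  75.06544925]
 skirt z 71.47157833253708 bar z 84.33317129559424
 bar [555.87772178  47.04129605  84.44793178] ((555.9714965820312, 46.89329528808594), (12.798521995544434, 45.71886444091797), 56.930870056152344) [ 8.4274149e-01 -5.3831851e-01  5.5587775e+02  4.7041298e+01]
 toggle [555.37493904 -58.68087007  84.17016314] 91.95149253132584 36
60 130 [553. -59.  89.]
130 200 [472. 228. 274.]
200 300 [482. 234. 275.]
scene 554 circle ((553.9623413085938, 47.63399124145508), 28.221378326416016) mean [552.06453697  41.10874615  77.73220646]
 skirt z 73.73786001737939 bar z 86.22207042221233
 bar [554.27704783  44.60171329  85.95629425] ((554.1981811523438, 45.741600036621094), (14.481887817382812, 44.881431579589844), 60.99771499633789) [ 8.5548878e-01 -5.1782131e-01  5.5427704e+02  4.4601715e+01]
 toggle [553.73003704 -61.29923846  84.30441841] 94.29568382065501 58
60 130 [551. -61.  92.]
130 200 [473. 227. 276.]
200 300 [485. 236. 276.]
[ 5.48413555e+02 -4.95258266e+02  4.99002759e-02]
```

```bash
python3 -m crank '[[0.548,-0.495,0,0.843,40],[0.548,-0.495,0,0.843,40],[0.548,-0.495,0,0.843,40],[0.548,-0.495,0,0.843,40],[0.548,-0.495,0,0.843,40],[0.548,-0.495,0,0.843,40],[0.548,-0.495,0,0.843,40],[0.548,-0.495,0,0.843,40],[0.548,-0.495,0,0.843,40],[0.548,-0.495,0,0.843,40],[0.548,-0.495,0,0.843,40],[0.548,-0.495,0,0.843,40],[0.548,-0.495,0,0.843,40],[0.548,-0.495,0,0.843,40],[0.548,-0.495,0,0.843,40],[0.548,-0.495,0,0.843,40]]' 20
python3 - <<'E'
from h import *
o=r.observe(); print(o); q=o['tool_rot']; print('xang',2*np.arctan2(q[1],q[0]), totool([556.1-o['ee_pos'][0],46.8-o['ee_pos'][1],72.3-o['ee_pos'][2]]))
E
```

```text
clock: 2.85
ee_pos: [555.5, 45.4, 188.9]
tool_rot: [0.959, -0.282, -0.0, 0.0]
force: [0.2, -0.8, -0.5]
grip_width: 0.403
grip_force: 0.0
{'clock': 2.85, 'joint_pos': array([-4.24356155e-02,  2.97644520e-01,  1.60289677e+00, -2.15268475e-05,
        1.24116085e+00,  2.10043664e+00]), 'qvel': array([ 0.00425323,  0.00048328, -0.00286577, -0.00025368, -0.00230638,
        0.00211535]), 'tau': array([ 1.90900806e-01, -4.69547153e+01, -2.66373986e+01, -1.37632788e-02,
       -6.62070606e-02, -4.35508802e-03]), 'ee_pos': array([555.50518341,  45.36625362, 188.93023905]), 'tool_rot': array([ 9.59370286e-01, -2.82150053e-01, -5.06687678e-05,  2.30866755e-05]), 'force': array([ 0.24310833, -0.81574652, -0.45887632]), 'wrist_torque': array([0.05730534, 0.04257409, 0.00649962]), 'grip_force': 0.0, 'grip_width': 0.4033096922848111}
xang -0.5720689631683367 [ -0.26626036  -1.53598778 116.63015023]
```

```bash
python3 -m crank '[[0,-0.0015,0.06,0,40],[0,-0.0015,0.09,0,40],[0,-0.0015,0.105,0,40],[0,-0.0015,0.11,0,40],[0,-0.0015,0.11,0,40],[0,-0.0015,0.11,0,40]]'; python3 -m crank '[[0,0,0.001,0,40],[0,0,0.002,0,40],[0,0,0.003,0,40],[0,0,0.003,0,40]]'
```

```text
clock: 3.6
ee_pos: [558.0, 47.8, 80.0]
tool_rot: [0.96, -0.281, 0.001, -0.0]
force: [0.6, -0.4, 0.6]
grip_width: 0.404
grip_force: 0.0
clock: 4.1
ee_pos: [556.7, 47.9, 75.7]
tool_rot: [0.96, -0.281, -0.0, -0.0]
force: [-0.8, -0.7, 0.8]
grip_width: 0.397
grip_force: 0.0
```

```bash
for i in 1 2 ; do python3 -m crank '[[0,0,0.001,0,40],[0,0,0.001,0,40]]' | grep -E 'ee_pos|force: \['; done
```

```text
ee_pos: [556.8, 47.8, 74.7]
force: [-1.0, 0.2, 0.4]
ee_pos: [556.7, 47.8, 73.7]
force: [0.1, 0.3, 0.2]
```

```bash
python3 -m crank '[[0,0,0.001,0,40],[0,0,0.001,0,40]]' | grep -E 'ee_pos|force: \['
```

```text
ee_pos: [556.8, 47.8, 72.7]
force: [0.6, -0.2, 0.0]
```

```bash
python3 -m crank '[[0,0,0.0008,0,40],[0,0,0.0008,0,40]]' | grep -E 'ee_pos|force: \['
```

```text
ee_pos: [556.7, 47.8, 71.9]
force: [0.3, -0.3, 0.1]
```

```bash
python3 -m crank '[[0,0,0.0008,0,40],[0,0,0.0008,0,40]]' | grep -E 'ee_pos|force: \['
```

```text
ee_pos: [556.8, 47.8, 71.1]
force: [0.2, 0.9, -0.4]
```

```bash
python3 -m crank '[[0,0,0.0008,0,40],[0,0,0.0008,0,40]]' | grep -E 'ee_pos|force: \['
```

```text
ee_pos: [556.8, 47.9, 70.3]
force: [0.5, 0.3, -0.2]
```

```bash
python3 -m crank '[[0,0,0.0005,0,40],[0,0,0.0005,0,40]]' | grep -E 'ee_pos|force: \['
```

```text
ee_pos: [556.8, 47.8, 69.9]
force: [0.1, -0.6, 0.4]
```

```bash
python3 -m crank '[[0,0,0.0005,0,40],[0,0,0.0005,0,40]]' | grep -E 'ee_pos|force: \['
```

```text
ee_pos: [556.8, 47.8, 69.3]
force: [0.4, 0.7, -0.1]
```

```bash
python3 -m crank '[[0,0,0.0005,0,40],[0,0,0.0005,0,40]]' | grep -E 'ee_pos|force: \['
```

```text
ee_pos: [556.8, 47.8, 68.8]
force: [-0.4, -0.4, 0.5]
```

```bash
python3 -m crank '[[0,0,0.0005,0,40],[0,0,0.0005,0,40]]' | grep -E 'ee_pos|force: \['
python3 - <<'E'
from h import *
for n in('scene',):
    s=r.snapshot(n); save(s,'f.png'); im=cv2.imread('pics/f.png'); cv2.imwrite('pics/f2.png',cv2.resize(im[120:270,190:390],None,fx=4,fy=4,interpolation=cv2.INTER_CUBIC))
E
```

```text
ee_pos: [556.8, 47.9, 68.3]
force: [0.7, -0.6, -0.7]
```

View pics/f2.png

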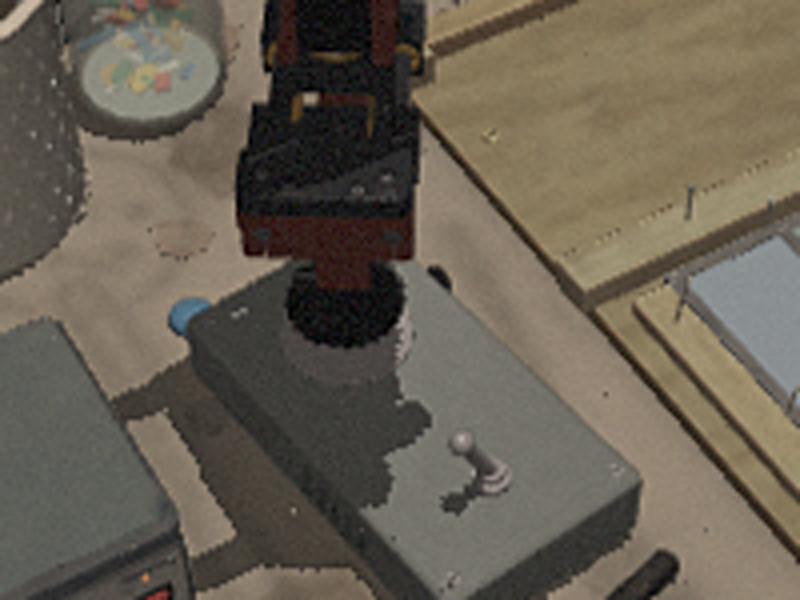

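The fingers straddle the bar above the skirt at crop (345,300), with no contact yet. I keep going down.

```bash
python3 -m crank '[[0,0,0.0006,0,40],[0,0,0.0006,0,40]]' | grep -E 'ee_pos|force: \['
```

```text
ee_pos: [556.8, 47.8, 67.8]
force: [0.0, 0.3, -0.1]
```

```bash
python3 -m crank '[[0,0,0.0006,0,40],[0,0,0.0006,0,40]]' | grep -E 'ee_pos|force: \['
```

```text
ee_pos: [556.8, 47.9, 67.1]
force: [-0.1, -0.4, 0.3]
```

```bash
python3 -m crank '[[0,0,0.0006,0,40],[0,0,0.0006,0,40]]' | grep -E 'ee_pos|force: \['
```

```text
ee_pos: [556.8, 47.9, 66.5]
force: [-0.1, -0.1, 0.5]
```

```bash
python3 - <<'E'
from h import *
for n in('top','scene'):
    s=r.snapshot(n); P,ok=cloud(s); d=np.hypot(P[...,0]-556.3,P[...,1]-46.9)
    Q=P[ok&(d<26)&(P[...,2]>55)]; print(n,np.histogram(Q[:,2],bins=np.arange(55,100,2)))
for i in range(3): o=r.observe();print(o['force'],o['wrist_torque'],o['tau'],o['ee_pos'],o['grip_width']); r.snapshot('top')
s=r.snapshot('scene'); d=s['range_z'][170:230,240:310].astype(float); c=cv2.resize(s['image'][170:230,240:310],None,fx=9,fy=9,interpolation=cv2.INTER_CUBIC)
c=np.clip(c.astype(float)*2.5,0,255).astype(np.uint8); cv2.imwrite('pics/g.png',c[...,::-1])
E
```

```text
top (array([0, 0, 0, 0, 0, 0, 0, 6, 9, 2, 1, 1, 0, 3, 6, 3, 1, 0, 0, 0, 0, 0]), array([55, 57, 59, 61, 63, 65, 67, 69, 71, 73, 75, 77, 79, 81, 83, 85, 87,
       89, 91, 93, 95, 97, 99]))
scene (array([  0,   0,   0,   0,   0,   0,   5,   4,  52, 119,  45,  12,  24,
        20,  22,  32,  17,   2,   0,   0,   0,   0]), array([55, 57, 59, 61, 63, 65, 67, 69, 71, 73, 75, 77, 79, 81, 83, 85, 87,
       89, 91, 93, 95, 97, 99]))
[ 0.12189547 -0.05032977  0.11449479] [0.10417488 0.00446417 0.00395034] [ 2.56677504e-05 -5.06059384e+01 -2.09957474e+01 -1.97051227e-02
 -6.91158953e-02 -9.13014816e-06] [556.82606791  47.83859596  66.56244297] 0.39992997116608775
[-0.4179745   0.14229929  0.27171419] [0.0272633  0.00959022 0.00871758] [ 1.39229237e-04 -5.06090105e+01 -2.09987354e+01 -1.97122019e-02
 -6.88038720e-02 -5.15390150e-05] [556.7998821   47.86446644  66.55951279] 0.39815200905257836
[ 1.20824877  0.232245   -0.33488137] [ 0.08135599 -0.00437619 -0.00104585] [-1.26557450e-03 -5.06123185e+01 -2.10020238e+01 -1.95340865e-02
 -6.91295508e-02 -1.08444735e-05] [556.8426421   47.83946839  66.60335743] 0.3979374406368419
```

View pics/g.png

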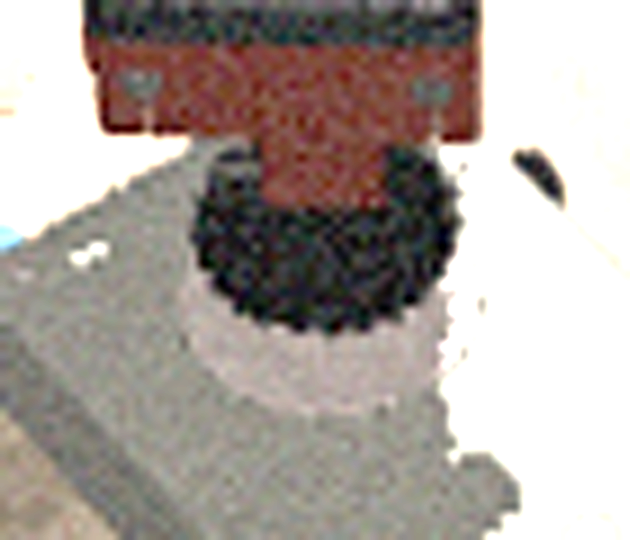

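```bash
python3 - <<'E'
from h import *
s=r.snapshot('scene')
for v in range(180,208,1): print(v,world(s,275,v).round(1),s['image'][v,275])
R=np.array(s['R']);
for z in(66,72,78):
  for q in(17,31):
    X=R@np.array([556.8-.54*q,47.9-.84*q,z])+s['t']; print(z,q,s['fx']*X[0]/X[2]+s['cx'],s['fy']*X[1]/X[2]+s['cy'])
E
```

```text
180 [518.1 -24.1 196. ] [53 35 36]
181 [518.6 -23.  192.4] [43 23 20]
182 [ 287.4 -471.2  741.2] [47 28 31]
183 [518.  -23.8 189. ] [55 32 28]
184 [518.6 -22.5 185.3] [50 34 31]
185 [518.3 -22.9 183.5] [46 21 10]
186 [542.5  24.1 122.5] [48 27 21]
187 [543.3  25.9 117.7] [54 38 36]
188 [543.3  26.2 114.9] [48 24 27]
189 [542.1  24.1 115.1] [51 25 20]
190 [542.8  25.6 110.6] [54 26 27]
191 [543.2  26.5 106.9] [61 42 33]
192 [542.2  24.8 106.5] [42 14 16]
193 [550.4  40.9  83.3] [24 16 21]
194 [550.4  41.1  80.3] [19 12 19]
195 [550.7  41.8  76.7] [25 31 25]
196 [550.7  42.   73.8] [30 25 23]
197 [548.9  38.8  75.3] [20 15 25]
198 [548.7  38.5  73. ] [28 27 25]
199 [547.   35.5  74.3] [6 8 7]
200 [546.4  34.4  73. ] [14  6  6]
201 [544.9  31.8  73.8] [21 24 28]
202 [543.5  29.   74.7] [30 24 25]
203 [542.8  27.9  73.5] [21 17 25]
204 [541.5  25.6  73.9] [ 7 11  9]
205 [541.3  25.5  71.3] [17 18 23]
206 [540.6  24.3  70.2] [39 36 40]
207 [547.6  38.2  48.6] [74 68 66]
66 17 275.93123392021744 202.5279275908311
66 31 275.4676193948466 208.53787512395257
72 17 275.8287808364278 200.37250216691913
72 31 275.36165884073665 206.3917869761634
78 17 275.72525267470695 198.19445907040927
78 31 275.2545748100772 204.22294432574333
```

```bash
python3 -m crank '[[0,0,0.002,0,40],[0,0,0.004,0,40],[0,0,0.004,0,40]]' | grep -E 'ee_pos|force: \['
python3 - <<'E'
from h import *
s=r.snapshot('scene')
for v in range(184,206,1): print(v,world(s,275,v).round(1),end=' ')
E
```

```text
ee_pos: [556.6, 47.8, 62.3]
force: [-0.8, 0.2, 0.9]
184 [518.1 -23.4 186.4] 185 [517.9 -23.7 184.5] 186 [517.3 -24.7 183.5] 187 [543.3  26.  117.7] 188 [542.6  24.9 116.6] 189 [542.4  24.5 114.5] 190 [541.9  23.8 112.9] 191 [542.6  25.3 108.5] 192 [543.4  27.  103.7] 193 [542.8  26.1 102.2] 194 [550.1  40.5  81.2] 195 [549.7  39.8  79.3] 196 [551.2  42.9  72.6] 197 [549.5  39.9  73.8] 198 [548.3  37.7  74. ] 199 [547.   35.5  74.3] 200 [546.8  35.1  72.1] 201 [545.5  32.9  72.3] 202 [544.   30.   73.4] 203 [542.7  27.7  73.7] 204 [541.8  26.2  73.1] 205 [541.1  25.   72. ]
```

The fingertips show at about z=101 in the image while the reported TCP is 62. So the real finger ends sit about 38 mm above the reported TCP, which explains why I felt no contact. I'll go by camera and feel, and treat the reported z as offset.

```bash
python3 -m crank '[[0,0,0.008,0,40],[0,0,0.015,0,40],[0,0,0.02,0,40],[0,0,0.02,0,40]]' | grep -E 'ee_pos|force: \['
python3 - <<'E'
from h import *
s=r.snapshot('scene')
for v in range(184,206,1): print(v,world(s,275,v).round(1),end=' ')
save(s,'f3.png'); im=cv2.imread('pics/f3.png'); cv2.imwrite('pics/f4.png',np.clip(2*cv2.resize(im[150:250,220:350],None,fx=5,fy=5,interpolation=cv2.INTER_CUBIC).astype(float),0,255))
E
```

```text
ee_pos: [556.3, 47.9, 41.9]
force: [-0.2, 0.2, -0.3]
184 [513.8 -31.9 196.8] 185 [514.3 -30.7 193.2] 186 [514.8 -29.5 189.5] 187 [514.7 -29.6 187.3] 188 [515.4 -28.2 183.4] 189 [517.9 -23.1 174.6] 190 [517.6 -23.4 172.9] 191 [517.7 -23.1 170.1] 192 [517.1 -24.2 169.2] 193 [517.8 -22.6 164.9] 194 [518.1 -21.9 161.6] 195 [517.6 -22.7 160.3] 196 [542.   25.   95.9] 197 [542.1  25.4  92.8] 198 [542.9  27.2  87.8] 199 [542.6  26.8  85.7] 200 [541.9  25.6  84.6] 201 [541.4  24.8  83. ] 202 [544.6  31.3  71.7] 203 [542.5  27.3  74.3] 204 [541.9  26.3  72.9] 205 [541.5  25.9  70.8] [ WARN:0@0.567] global loadsave.cpp:1063 imwrite_ Unsupported depth image for selected encoder is fallbacked to CV_8U.
```

View pics/f4.png

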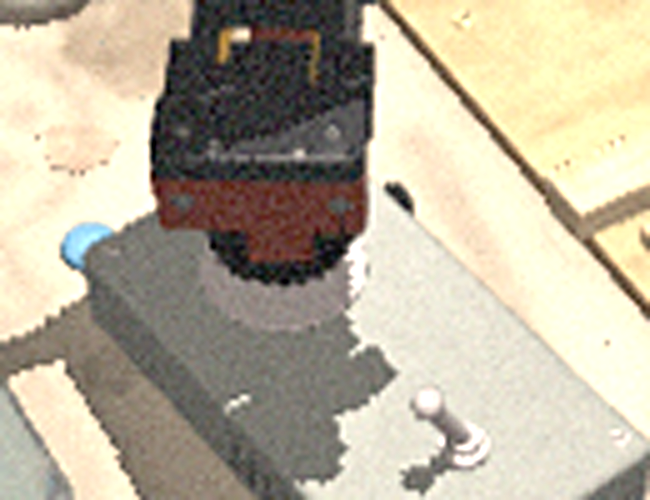

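The finger tip (crop 285,258) is now about 9 mm above the skirt.

```bash
python3 -m crank '[[0,0,0.004,0,40],[0,0,0.004,0,40]]' | grep -E 'ee_pos|force: \['
```

```text
ee_pos: [556.6, 47.8, 38.4]
force: [0.3, 0.2, 0.3]
```

```bash
python3 -m crank '[[0,0,0.0015,0,40],[0,0,0.0015,0,40]]' | grep -E 'ee_pos|force: \['
```

```text
ee_pos: [556.9, 47.8, 37.4]
force: [-0.7, 0.8, 4.6]
```

```bash
python3 -m crank '[[0,0,0.0015,0,40],[0,0,0.0015,0,40]]' | grep -E 'ee_pos|force: \['
```

```text
ee_pos: [556.9, 47.8, 36.0]
force: [-1.8, -0.4, 5.5]
```

```bash
python3 -m crank '[[0,0,0.0010,0,40],[0,0,0.001,0,40]]' | grep -E 'ee_pos|force: \['
```

```text
ee_pos: [556.9, 47.8, 35.2]
force: [-1.7, -0.1, 7.6]
```

```bash
python3 -m crank '[[0,0.0005,-0.0021,0,40],[0,0.0005,-0.0021,0,0],[0,0.0005,-0.0021,0,0],[0,0.0005,-0.0021,0,0],[0,0.0005,-0.0021,0,0],[0,0.0005,-0.0021,0,0]]' 25; python3 -c "
from h import *
for i in range(2):
  o=r.observe(); r.snapshot('top'); print(o['force'],o['wrist_torque'],o['ee_pos'],o['joint_pos'][5],o['joint_pos'][0])"
```

```text
clock: 10.48
ee_pos: [555.8, 46.2, 36.7]
tool_rot: [0.96, -0.281, -0.0, 0.001]
force: [-3.6, -4.6, 7.7]
grip_width: 0.146
grip_force: 27.8
[-3.56954219 -4.60588608  7.6539272 ] [-0.78255452  0.57557525  0.02633832] [555.7885429   46.15649846  36.6963286 ] 2.102164299888057 -0.039608968455073966
[-2.90456224 -4.9704426   6.458716  ] [-0.86773119  0.54167328  0.02881792] [555.79786602  46.14675649  36.69585521] 2.1021300596186805 -0.03964287828380398
```

```bash
cat > o.py <<'E'
from h import *
F=[];
for i in range(3):
  o=r.observe(); F.append(np.r_[o['force'],o['wrist_torque'],o['ee_pos']]); r.snapshot('top')
q=o['tool_rot']; f=np.mean(F,0).round(2); print('t %.2f F'%o['clock'],f[:3],'M',f[3:6],'ee',f[6:],'ang %.3f'%(-2*np.arctan2(q[1],q[0])),'j6 %.3f'%o['joint_pos'][5],'w %.3f g %.0f'%(o['grip_width'],o['grip_force']))
E
python3 -m crank '[[0,0.0014,0,-0.03,0],[0,0.0014,0,-0.06,0],[0,0.0014,0,-0.06,0]]' >/dev/null; python3 o.py
```

```text
t 11.05 F [-1.25  0.41  4.74] M [-0.06  0.26 -0.11] ee [555.86  46.18  36.87] ang 0.510 j6 2.040 w 0.146 g 28
```

```bash
python3 -m crank '[[0,0,0,-0.03,0],[0,0,0,-0.03,0]]' >/dev/null; python3 o.py
```

```text
t 11.45 F [-0.96 -0.38  4.93] M [-0.03  0.22 -0.23] ee [555.91  46.25  36.86] ang 0.481 j6 2.010 w 0.147 g 28
```

```bash
python3 -m crank '[[0,0,0,-0.03,0],[0,0,0,-0.03,0]]' >/dev/null; python3 o.py;  python3 -m crank '[[0,0,0.0006,0,0],[0,0,0.0006,0,0]]' >/dev/null; python3 o.py;
```

```text
t 11.85 F [-1.25  0.26  4.47] M [ 0.    0.25 -0.46] ee [555.92  46.28  36.86] ang 0.451 j6 1.981 w 0.144 g 27
t 12.25 F [-1.3   0.06  4.53] M [ 0.04  0.2  -0.46] ee [555.9   46.29  36.22] ang 0.451 j6 1.980 w 0.145 g 27
```

```bash
python3 -m crank '[[0,0,0.0006,0,0],[0,0,0.0006,0,0]]' >/dev/null; python3 o.py;  python3 -m crank '[[0,0,0.0006,0,0],[0,0,0.0006,0,0]]' >/dev/null; python3 o.py;
```

```text
t 12.65 F [-2.2   0.12  8.19] M [ 0.06  0.4  -0.43] ee [555.97  46.27  35.9 ] ang 0.451 j6 1.980 w 0.150 g 27
t 13.05 F [-1.1  -0.24  7.26] M [ 0.03  0.34 -0.43] ee [555.92  46.28  35.21] ang 0.451 j6 1.980 w 0.146 g 27
```

```bash
for i in 1; do python3 -m crank '[[0,0,0.0006,0,0],[0,0,0.0006,0,0]]' >/dev/null; python3 o.py;  python3 -m crank '[[0,0,0.0006,0,0],[0,0,0.0006,0,0]]' >/dev/null; python3 o.py; done
```

```text
t 13.45 F [-2.55  0.2   9.87] M [ 0.05  0.48 -0.41] ee [555.96  46.25  34.89] ang 0.451 j6 1.980 w 0.143 g 27
t 13.85 F [0.07 0.4  2.99] M [ 0.07  0.12 -0.03] ee [555.89  46.28  33.72] ang 0.450 j6 1.980 w 0.146 g 27
```

```bash
for i in 1; do python3 -m crank '[[0,0,0.0006,0,0],[0,0,0.0006,0,0]]' >/dev/null; python3 o.py;  python3 -m crank '[[0,0,0.0006,0,0],[0,0,0.0006,0,0]]' >/dev/null; python3 o.py; done
```

```text
t 14.25 F [-1.74  0.11  8.39] M [ 0.08  0.36 -0.09] ee [555.92  46.27  33.44] ang 0.450 j6 1.980 w 0.145 g 27
t 14.65 F [-2.72  0.63 10.03] M [ 0.08  0.45 -0.06] ee [555.92  46.27  33.01] ang 0.450 j6 1.980 w 0.145 g 27
```

```bash
python3 -m crank '[[0,0,0.0003,-0.05,0],[0,0,0.0003,-0.1,0],[0,0,0.0003,-0.15,0],[0,0,0.0003,-0.2,0],[0,0,0.0003,-0.25,0],[0,0,0.0003,-0.25,0]]' >/dev/null; python3 o.py
```

```text
t 15.55 F [-1.93  2.26 10.15] M [ 0.46  0.44 -0.06] ee [556.11  46.75  32.84] ang 0.200 j6 1.730 w 0.145 g 27
```

```bash
python3 -m crank '[[0,0,0,-0.08,0],[0,0,0,-0.16,0],[0,0,0,-0.24,0],[0,0,0,-0.32,0],[0,0,0,-0.4,0],[0,0,0,-0.4,0]]' >/dev/null; python3 o.py
```

```text
t 16.45 F [-1.67  5.1   8.55] M [ 0.81  0.39 -0.27] ee [556.09  47.49  32.73] ang -0.199 j6 1.330 w 0.142 g 28
```

```bash
python3 -m crank '[[0,0,0,-0.08,0],[0,0,0,-0.16,0],[0,0,0,-0.24,0],[0,0,0,-0.31,0],[0,0,0,-0.31,0]]' >/dev/null; python3 o.py
```

```text
t 17.23 F [-1.69  7.74  9.68] M [ 1.34  0.44 -0.06] ee [555.85  48.11  32.77] ang -0.509 j6 1.020 w 0.144 g 27
```

```bash
python3 -m crank '[[0.001,-0.0017,0,-0.06,0],[0.001,-0.0017,0,-0.12,0],[0.001,-0.0017,0,-0.18,0],[0.001,-0.0017,0,-0.24,0],[0.001,-0.0017,0,-0.24,0]]' >/dev/null; python3 o.py
```

```text
t 18.00 F [-2.8   1.16  9.97] M [0.43 0.63 0.12] ee [555.52  48.59  32.66] ang -0.750 j6 0.783 w 0.145 g 27
```

```bash
python3 -m crank '[[0,0,0,-0.04,0],[0,0,0,-0.08,0],[0,0,0,-0.08,0]]' >/dev/null; python3 o.py;  python3 -m crank '[[0,0,0,-0.03,0],[0,0,0,-0.03,0]]' >/dev/null; python3 o.py
```

```text
t 18.52 F [-2.57  1.88 10.46] M [0.42 0.65 0.01] ee [555.42  48.69  32.67] ang -0.830 j6 0.703 w 0.146 g 27
t 18.93 F [-3.17  2.17 10.03] M [ 0.41  0.59 -0.12] ee [555.38  48.73  32.63] ang -0.860 j6 0.674 w 0.146 g 27
```

```bash
python3 -m crank '[[0,0,0,-0.03,0],[0,0,0,-0.03,0]]' >/dev/null; python3 o.py
```

```text
t 19.32 F [-3.11  1.88 10.35] M [ 0.34  0.59 -0.34] ee [555.36  48.72  32.62] ang -0.889 j6 0.644 w 0.143 g 26
```

```bash
python3 -m crank '[[0,0,0,-0.025,0],[0,0,0,-0.025,0]]' >/dev/null; python3 o.py
```

```text
t 19.73 F [-2.72  2.28 10.41] M [ 0.36  0.6  -0.42] ee [555.33  48.75  32.6 ] ang -0.914 j6 0.619 w 0.147 g 26
```

```bash
python3 -m crank '[[0,0,0,0.08,0],[0,0,0,0.16,0],[0,0,0,0.24,0],[0,0,0,0.32,0],[0,0,0,0.4,0],[0,0,0,0.48,0],[0,0,0,0.48,0]]' >/dev/null; python3 o.py
```

```text
t 20.75 F [-2.22 -0.73  9.57] M [0.05 0.52 0.11] ee [555.95  48.07  32.76] ang -0.435 j6 1.098 w 0.144 g 28
```

```bash
python3 -m crank '[[0,0,0,0.08,0],[-0.0004,0.0009,0,0.16,0],[-0.0004,0.0009,0,0.24,0],[-0.0004,0.0009,0,0.32,0],[-0.0004,0.0009,0,0.4,0],[-0.0004,0.0009,0,0.48,0],[-0.0004,0.0009,0,0.5,0],[-0.0004,0.0009,0,0.5,0]]' >/dev/null; python3 o.py
```

```text
t 21.90 F [-2.44 -0.57  9.82] M [-0.09  0.48  0.01] ee [556.16  47.02  32.79] ang 0.065 j6 1.597 w 0.146 g 29
```

```bash
python3 -m crank '[[0,0,0,0.08,0],[0,0.0008,0,0.16,0],[0,0.0008,0,0.24,0],[0,0.0008,0,0.32,0],[0,0.0008,0,0.4,0],[0,0.0008,0,0.46,0],[0,0.0008,0,0.505,0],[0,0.0008,0,0.505,0]]' >/dev/null; python3 o.py
```

```text
t 23.05 F [-2.74 -1.32 11.14] M [-0.22  0.55  0.03] ee [555.81  46.02  32.74] ang 0.570 j6 2.100 w 0.143 g 29
```

```bash
python3 -m crank '[[0,0,-0.0015,0,0],[0,0,-0.003,0,0],[0,0,-0.0043,0,0],[0,0,-0.0043,0,0]]' >/dev/null; python3 o.py; python3 -m crank '[[0,0,0,0,40],[0,0,0,0,40],[0,0,0,0,40],[0,0,0,0,40]]' >/dev/null; python3 o.py
```

```text
t 23.70 F [-0.35 -1.53  5.36] M [-0.32  0.29 -0.01] ee [555.77  46.06  36.57] ang 0.570 j6 2.100 w 0.143 g 28
t 24.35 F [2.21 2.42 4.16] M [ 0.42 -0.31 -0.01] ee [556.72  46.55  36.73] ang 0.570 j6 2.100 w 0.398 g 2
```

```bash
python3 -m crank '[[0,0,-0.005,0,42],[0,0,-0.015,0,42],[0,0,-0.03,0,42],[0,0,-0.06,0,42],[0,0,-0.06,0,42]]' >/dev/null; python3 o.py
python3 - <<'E'
from h import *
s=r.snapshot('scene'); save(s,'h.png'); im=cv2.imread('pics/h.png'); cv2.imwrite('pics/h2.png',np.clip(1.6*cv2.resize(im[150:250,220:350],None,fx=5,fy=5,interpolation=cv2.INTER_CUBIC).astype(float),0,255).astype(np.uint8))
E
```

```text
t 25.12 F [ 0.27  0.54 -0.73] M [ 0.09  0.   -0.02] ee [556.88  46.31  98.02] ang 0.570 j6 2.100 w 0.418 g 0
```

```bash
python3 -m crank '[[0.0308,0.1105,0,-0.18,0],[0.0308,0.1105,0,-0.36,0],[0.0308,0.1105,0,-0.54,0],[0.0308,0.1105,0,-0.696,0],[0.0308,0.1105,0,-0.696,0],[0.0308,0.1105,0,-0.696,0]]' >/dev/null; python3 o.py
python3 - <<'E'
from h import *
s=r.snapshot('top'); save(s,'k.png'); im=cv2.imread('pics/k.png'); 
P,ok=cloud(s); d=np.hypot(P[...,0]-556.3,P[...,1]-46.9); b=P[ok&(d<28)&(P[...,2]>81)&(P[...,2]<95)][:,:2].astype(np.float32)
if len(b)>5: l=cv2.fitLine(b,2,0,.01,.01).ravel(); print('bar',len(b),'dial',0.7+.126-np.arctan2(l[1],l[0]))
m=ok&(d<26)&(P[...,2]>65)&(P[...,2]<79); print('skirt',np.median(P[m][:,2]),m.sum())
cv2.imwrite('pics/k2.png',np.clip(1.6*cv2.resize(im[165:265,215:355],None,fx=5,fy=5,interpolation=cv2.INTER_CUBIC).astype(float),0,255).astype(np.uint8))
E
```

```text
t 26.07 F [ 0.41 -0.13 -0.  ] M [-0.02  0.   -0.01] ee [521.82 -62.97  96.07] ang -0.124 j6 1.195 w 0.005 g 0
bar 155 dial 1.3896146
skirt 71.1403630994972 360
```

View pics/k2.png

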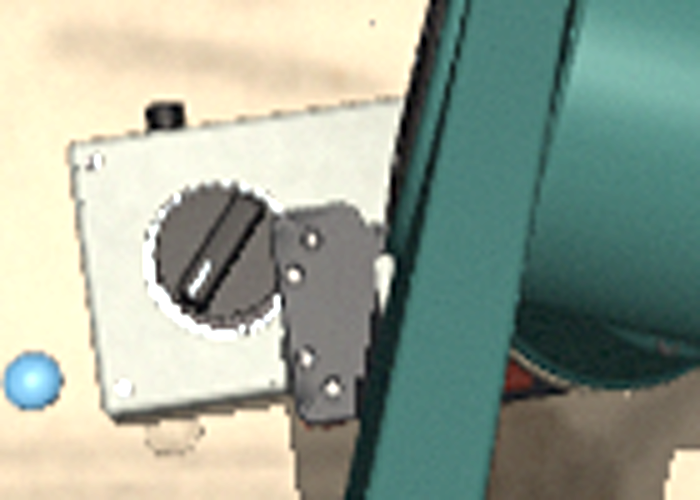

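The dial sits at about 1.39 rad, with its skirt back at its starting height, so it has sprung up. Now the toggle: I go down on its near side.

```bash
python3 -m crank '[[0,0,0.025,0,0],[0,0,0.045,0,0],[0,0,0.053,0,0],[0,0,0.053,0,0]]' >/dev/null; python3 o.py
python3 - <<'E'
from h import *
s=r.snapshot('scene'); save(s,'l.png'); im=cv2.imread('pics/l.png'); cv2.imwrite('pics/l2.png',np.clip(1.6*cv2.resize(im[170:290,230:370],None,fx=5,fy=5,interpolation=cv2.INTER_CUBIC).astype(float),0,255).astype(np.uint8))
E
```

```text
t 26.77 F [-0.12 -0.13 -0.21] M [0.04 0.03 0.02] ee [522.27 -63.18  43.66] ang -0.126 j6 1.193 w 0.006 g 0
```

View pics/l2.png

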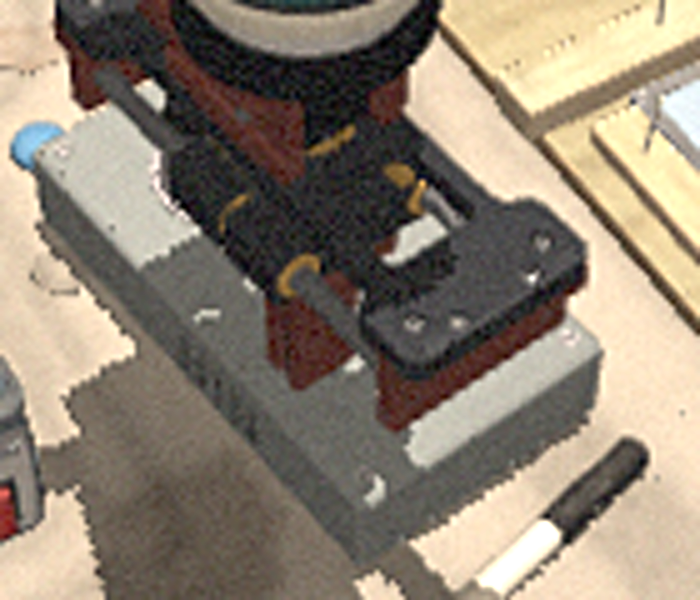

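The closed fingers (crop 310,350) stand on the near side. The hand hides the toggle.

```bash
python3 -m crank '[[0.008,0,0,0,0],[0.016,0,0,0,0],[0.02,0,0,0,0],[0.02,0,0,0,0]]' >/dev/null; python3 o.py;  python3 -m crank '[[0.005,0,0,0,0],[0.01,0,0,0,0],[0.015,0,0,0,0],[0.019,0,0,0,0],[0.019,0,0,0,0]]' >/dev/null; python3 o.py
```

```text
t 27.48 F [-2.51  1.13  2.67] M [0.18 0.39 0.02] ee [541.82 -60.44  43.4 ] ang -0.126 j6 1.207 w 0.008 g 1
t 28.25 F [-0.83  1.19 -0.4 ] M [0.12 0.16 0.03] ee [561.47 -58.37  43.36] ang -0.126 j6 1.219 w 0.005 g 0
```

```bash
for i in 1; do python3 -m crank '[[0.003,0,0,0,0],[0.003,0,0,0,0]]' >/dev/null; python3 o.py;  python3 -m crank '[[0.003,0,0,0,0],[0.003,0,0,0,0]]' >/dev/null; python3 o.py; done
```

```text
t 28.65 F [-2.77 -0.34 -0.49] M [-0.09  0.53  0.02] ee [563.27 -57.98  43.27] ang -0.126 j6 1.221 w 0.006 g 1
t 29.05 F [-3.31  0.38 -1.42] M [0.01 0.65 0.02] ee [566.55 -57.43  43.32] ang -0.126 j6 1.222 w 0.008 g 1
```

```bash
for i in 1; do python3 -m crank '[[0.003,0,0,0,0],[0.003,0,0,0,0]]' >/dev/null; python3 o.py; done
```

```text
t 29.45 F [-8.01 -1.13  2.23] M [-0.27  1.48 -0.02] ee [567.34 -57.19  43.11] ang -0.126 j6 1.224 w 0.007 g 4
```

The end stop is felt (8 N). I back off, lift and look.

```bash
python3 -m crank '[[-0.01,0,0,0,0],[-0.03,0,0,0,0],[-0.03,0,-0.04,0,0],[-0.03,0,-0.1,0,0],[-0.09,0.06,-0.14,0,0],[-0.12,0.12,-0.14,0,0],[-0.12,0.17,-0.14,0,0],[-0.12,0.17,-0.14,0,0],[-0.12,0.17,-0.14,0,0]]' >/dev/null; python3 o.py
python3 - <<'E'
from h import *
for n in('top','scene'):
    s=r.snapshot(n); P,ok=cloud(s); d=np.hypot(P[...,0]-556.3,P[...,1]-46.9); b=P[ok&(d<28)&(P[...,2]>81)&(P[...,2]<95)][:,:2].astype(np.float32)
    if len(b)>5: l=cv2.fitLine(b,2,0,.01,.01).ravel(); print('dial',0.826-np.arctan2(l[1],l[0]))
    m=ok&(d<26)&(P[...,2]>65)&(P[...,2]<79); print('skirt',np.median(P[m][:,2]))
    t=P[ok&(np.hypot(P[...,0]-570,P[...,1]+57)<32)&(P[...,2]>75)&(P[...,2]<95)]; print('toggle',len(t),t.mean(0) if len(t) else '')
save(s,'m.png'); im=cv2.imread('pics/m.png'); cv2.imwrite('pics/m2.png',np.clip(1.6*cv2.resize(im[160:290,220:370],None,fx=4,fy=4,interpolation=cv2.INTER_CUBIC).astype(float),0,255).astype(np.uint8))
E
```

```text
t 30.73 F [-0.04  0.13 -0.23] M [ 0.03  0.02 -0.02] ee [ 472.47 -240.75  183.54] ang -0.126 j6 0.843 w 0.004 g 0
dial 1.4046897
skirt 71.22045751442928
toggle 32 [583.90760226 -54.91721749  87.09265744]
dial 1.0070822
skirt 73.7411767871199
toggle 0
```

View pics/m2.png

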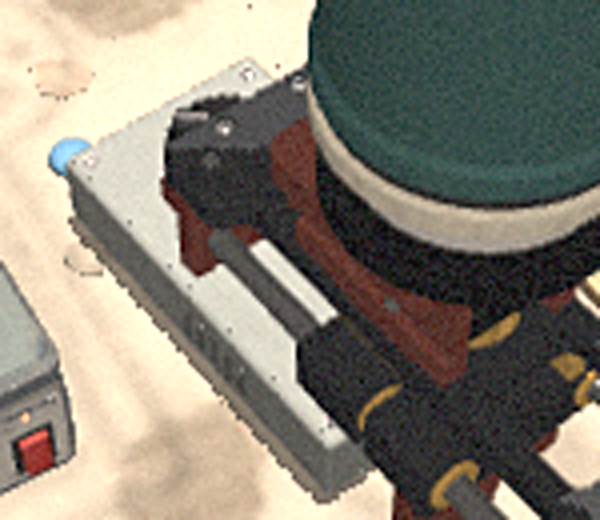

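The hand hides the box in the scene view. The unobstructed top view gives the dial at 1.40 rad with its skirt up, and the toggle ball at x=584 mm, about 15 mm beyond its pivot, so it is on.

```bash
python3 -c "
from workcell import r
print(r.hand_in())"
```

```text
the job is handed in; nothing more can be done
None
```

The job is handed in at about 31 s (limit 72 s), but no verdict came back: the dial met its stop, then came clockwise to click four (about 1.40 rad in the last top view) and sprang up, and the toggle was then tipped to the far side, with the robot clear.

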